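# Lock the carousel's tabbed cap

### The arm

A 7-joint arm with a two-finger parallel gripper is mounted at the origin on the work surface. World frame = base frame: x ahead of the robot, y to its left, z up, the work surface at z = 0. Lengths are in m, angles in degrees, forces in N, time in s.
With the tool pointing down it reaches from about 0.425 to 0.875 m from the base axis. Payload 4.7 kg.
Tool frame: the origin (TCP) lies at the very end of the fingers, on their centre line; the grasp point (between the pads) lies 19 mm behind it; z points along the fingers, y is the direction in which the jaws open and shut (so a half turn about z gives the same grasp; the last joint's range is limited). The gripper opens to 85 mm and grips with 20 to 120 N. Pads are 22 mm wide; open, the fingers measure 114 mm over their backs; the gripper's body (76 mm by 85 mm) begins 54 mm behind the grasp point. The pads swing forward as they close: fully open they stand 13 mm farther back than shut.
Start: joints at [-67.489, 18.392, -4.016, 83.108, 1.295, 78.541, -3.26], TCP at [0.24, 0.604, 0.231] pointing down, gripper open.
Joint ranges: [-163.93, 163.93], [-17.29, 119.83], [-79.2, 71.16], [3.27, 140.29], [-89.18, 269.18], [5.43, 117.66], [-154.24, 154.24]. Speed limits (degrees/s): [147.25, 147.25, 180, 180, 180, 180, 180].

### API

Orientations are given as [roll, pitch, yaw] about the fixed x, y, z axes, in that order (R = Rz(yaw) Ry(pitch) Rx(roll)).
In Python, from plant import observe, viewer, workorder gives the robot as it stands.
- The arm moves only by the tool send_rows, never from a script. Its arguments are lists of equal length, an entry for each row: "offset": the shift along the world's x, y, z in cm, a list of three; "turn": the turn, a rotation vector about the world's x, y, z in rad, a list of three. A call has 1 to 20 rows; each row shifts and turns the commanded pose from where the row before left it; what a row does not reach is not made up. A row lasts 1/8 s, in which the tool goes at most 62.5 mm and 10.7 degrees, less where a joint would pass 70% of its speed; a pose out of reach is approached as far as the arm can. A call is refused whole if a number of a shift passes 6.25 or a number of a turn 0.188, either way. A call with a gripper value outside its range is refused whole. "jaw" is the opening, from -1 (shut) to 1 (fully open), set as the call begins (left out, the last holds). The fingers move at their own pace and stop on an object; "squeeze" is the grip in N (left out, the last holds). Time passes only in rows, so rows that do not move let the fingers close. It gives the time, the measured TCP pose, the force and the opening at its end, in the units of the state.
- observe(): the state, without advancing time (a new reading comes with each control period).
- viewer.read_camera(name): name is "scene" or "top"; returns a dict with "image" (420x560x3 uint8, red, green, blue), "z_map" (420x560 float32, m along the optical axis (not along the pixel's ray), 0 where there is no reading), "fx", "fy", "cx", "cy" (pixels), "D" ([k1, k2, p1, p2, k3] as OpenCV has them; the pictures are not rectified), "rvec" (rotation vector, rad) and "tvec" (3), from world to camera coordinates, as OpenCV has them. Camera axes: x right, y down, z forward; pixel columns grow to the right and rows downward; lengths in m; the calibration is good to about 2 mm. A picture is of the moment at which its call begins.
- workorder.finish_job(): hands the job in, once; it reports no verdict.
The state is a dict: "clock": time; "qpos": joint angles; "joint_vel": joint speeds; "tau": joint torques, N m; "ee_pos": TCP position; "tcp_rot": TCP orientation; "contact_force": force on the tool from outside, world axes, zero at the start; "wrist_torque": the same for the moment, N m; "gripper_width": opening from 0.0 (shut) to 1.0 (fully open).
Only numpy, scipy, OpenCV 4.12 (cv2) and the standard library are available. Lean on these libraries where they do the work, as an engineer would, in place of code of your own. Each camera call takes 0.05 s, during which the arm holds its last target.

### The job

Take the locking cap out of its stand, put it onto the spigot in the middle of the sample carousel with its two tabs in the entry notches, then squeeze both tabs together and turn the cap clockwise (seen from above) as far as it goes. Let go so that both tabs spring out into the locking notches; the cap must sit fully down, locked, and the bottle, beaker and vial block must be left alone.

Things in the scene. Friction and masses are not known exactly. Their poses are not given: they have to be found in the camera images.
- cap: Locking cap, white plastic with two dark grey side tabs; 68 mm across the tabs (x), 62 mm across the body (y), 75 mm tall, about 0.18 kg. Origin at the centre of its underside, z up; the same after a half turn about z. Starts upright in the stand, where 4 mm or less is left beside the tabs: only the fin can be gripped there. Once the cap is out, the tabs can be gripped from above.
- cap_fin (a point): Grip point on the fin on top of the cap, on its axis, 66 mm above its underside. The fin is 40 mm long along the cap's x, 12 mm thick in y and runs from the flat roof (44 mm above the underside) up to 74.5 mm.
- tab_a_pad (a point): Centre of the outer face of the grip pad of the +x tab, 34 mm from the cap's axis when out, 38 mm above the underside. The pad is upright and flat, 22 mm wide (y), 26 to 50 mm above the underside. Below it a leg 10 mm wide goes down to the underside, where its foot is the pawl, outer face 32 mm from the axis.
- tab_b_pad (a point): The same on the -x tab. The tabs are squeezed towards each other along the cap's x.
- tab_a (a joint): How far the +x tab is pushed in, m: 0 = out, 0.008 = fully in. A spring pushes it out: 3.5 N at rest, 9 N fully in. From 0.005 (pads 58 mm apart if both are in so far) the pawl is clear of the notches and the cap can turn. About 0.004 with the cap let go = pawl rubbing on the ring between two notches, not locked.
- tab_b (a joint): The same for the -x tab.
- cap_lug (a point): Foot of one of the two bayonet lugs under the cap, at its +y and -y: 11 mm wide, 10 mm tall, 15.5 to 24 mm from the axis. They pass down between the spigot's lugs and turn in under them.
- carousel: Sample carousel, fixed: white drum 230 mm in diameter with a black vial tray, flat top 60 mm above the bench; some vial caps stand 5 mm proud of it, 56 mm or more off the axis. Origin on its axis at bench height, z up; its middle (spigot and ring) is the same after a half turn.
- spigot_top (a point): Top of the steel spigot in the tray's middle, 99.5 mm above the bench; 28 mm in diameter, top edge tapered by 3 mm. Two bayonet lugs stick out of it at the carousel's +y and -y, 14 mm wide, to 20 mm from the axis, 72.5 to 82 mm above the bench.
- spigot_seat (a point): Where the cap's origin lies when it is fully down: on the axis, 61.5 mm above the bench. Axes as the carousel.
- entry_notch (a point): One of two opposite entry notches of the aluminium ring round the spigot (28 to 38 mm from the axis, top 71.5 mm above the bench), 60 degrees counter-clockwise from above of the carousel's x axis, about 16 mm wide. The cap goes fully down only with its tabs over these (within 5 degrees). With the tabs out it cannot turn there.
- lock_notch (a point): One of the two opposite locking notches, same size, at the carousel's +x and -x. With both tabs squeezed the cap turns 60 degrees clockwise from entry to a firm stop, about 2 degrees past where the cap's x axis is parallel to the carousel's x axis; there the released tabs spring out into these notches.
- stand: Cap stand, fixed: dark steel floor plate 116 x 84 mm, 8 mm thick, on which the cap stands, and two cheeks at its +x and -x (76 mm between them, 12 mm thick, 60 mm wide, tops 60 mm above the bench); open to +y and -y. Origin at the centre of its underside. The cap's x axis lies across the cheeks.
- bottle: Bystander: amber glass bottle, 64 mm in diameter, 140 mm tall; origin at its foot.
- beaker: Bystander: clear glass beaker, 68 mm in diameter, 90 mm tall; origin at its foot.
- vial_block: Bystander: white block 60 x 110 x 32 mm with vials up to 53 mm; origin at the centre of its underside.
There are look-alikes about, which are no part of the job. What is shaped like the cap but orange or purple is not meant. Leave any yellow look-alike of the stand alone.

How it is judged:
By the outcome, as a careful person would: the job done as asked, in the order asked, and still so for the second after the job is handed in, with the robot touching nothing.
It also fails if it takes over 67 s, if anything falls off the work surface, if the arm or the gripper's body presses on something with over 40 N, if the wrist force passes 120 N, or if a joint passes its speed limit or range.

## Working session

There is one attempt and no reset: what is moved stays moved. The work goes in short steps, Python scripts to look and compute and a tool call to move; the robot and the scene stay as the last step left them, time stands still between calls to the robot, and variables do not carry over. Pictures are saved under pics/ and viewed, and the job is handed in when it is done.

Besides the shell and the picture viewer there is one more tool, called after "Request:" in YAML: its name, and indented under it one key for each argument. send_rows: Moves the arm, as the interface text tells. Its arguments: {"type":"object","properties":{"offset":{"type":"array"},"turn":{"type":"array"},"jaw":{"type":"number"},"squeeze":{"type":"number"}},"required":["offset","turn"]}

```bash
ls; mkdir -p pics; cat > h.py <<'E'
import numpy as np, cv2
from plant import observe, viewer, workorder
def cam(n):
    c=viewer.read_camera(n); np.savez(f'/tmp/{n}.npz',**{k:np.array(v) for k,v in c.items()}); return c
def load(n): return dict(np.load(f'/tmp/{n}.npz'))
def K(c): return np.array([[c['fx'],0,c['cx']],[0,c['fy'],c['cy']],[0,0,1.]],float)
def pix(c,pts):
    return cv2.projectPoints(np.array(pts,float).reshape(-1,3),np.array(c['rvec'],float),np.array(c['tvec'],float),K(c),np.array(c['D'],float))[0].reshape(-1,2)
def ray(c,uv):
    R=cv2.Rodrigues(np.array(c['rvec'],float))[0]; t=np.array(c['tvec'],float).ravel()
    n=cv2.undistortPoints(np.array(uv,float).reshape(-1,1,2),K(c),np.array(c['D'],float)).reshape(-1,2)
    d=np.c_[n,np.ones(len(n))]@R; return -R.T@t,d
def onz(c,uv,z):
    o,d=ray(c,uv); s=(z-o[2])/d[:,2]; return o+s[:,None]*d
def cloud(c):
    v,u=np.mgrid[0:420,0:560]; o,d=ray(c,np.c_[u.ravel(),v.ravel()]); z=c['z_map'].ravel()
    P=o+z[:,None]*d; P[z==0]=np.nan; return P.reshape(420,560,3)
def save(img,name): cv2.imwrite(f'pics/{name}.png',cv2.cvtColor(np.ascontiguousarray(img),cv2.COLOR_RGB2BGR))
def crop(c,u0,v0,u1,v1,s,name): save(cv2.resize(c['image'][v0:v1,u0:u1],None,fx=s,fy=s,interpolation=cv2.INTER_CUBIC),name)
E
python3 - <<'E'
from h import *
print(observe())
for n in('scene','top'): save(cam(n)['image'],n+'0')
E
```

```text
pics
{'clock': 0.0, 'qpos': array([-67.48910644,  18.43922048,  -4.0148297 ,  83.17482971,
         1.29693476,  78.54245258,  -3.26069481]), 'joint_vel': array([ 0.13876497,  0.04206394, -0.0248265 , -0.0067415 ,  0.03222727,
       -0.05890494,  0.04071851]), 'tau': array([-3.93926052e-05, -4.93573773e+01, -3.82349929e-01, -3.14327788e+01,
        1.29513431e-02,  1.14121288e-02, -4.31885194e-08]), 'ee_pos': array([0.24023039, 0.60338933, 0.23022225]), 'tcp_rot': array([-1.79888848e+02,  7.96763211e-03,  1.58297888e+02]), 'contact_force': array([-0.55002019, -0.43000921, -0.57673579]), 'wrist_torque': array([ 0.01527516, -0.01461056, -0.03485667]), 'gripper_width': 0.9944141198496882}
```

View pics/scene0.png

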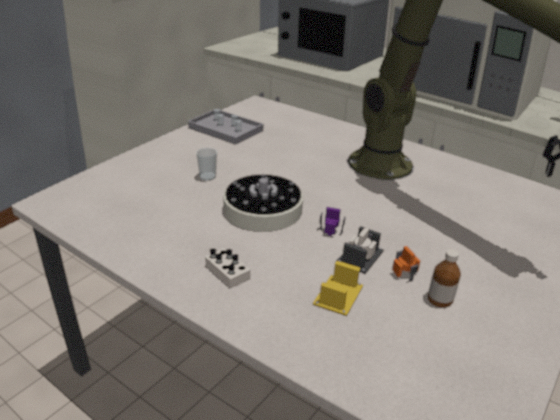

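View pics/top0.png

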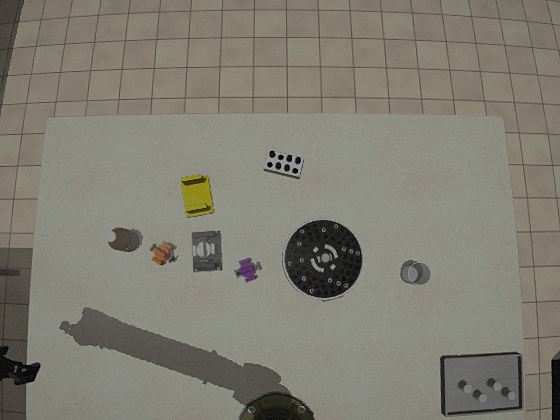

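```bash
python3 - <<'E'
from h import *
c=load('top')
crop(c,180,220,240,280,10,'t_stand'); crop(c,280,215,365,300,7,'t_car')
s=load('scene'); crop(s,300,200,440,305,5.5,'s_stand'); crop(s,215,165,310,235,8,'s_car')
print(onz(c,[[207,250],[324,258],[265,420]],0.06), c['tvec'], s['tvec'], ray(c,[[0,0]])[0], ray(s,[[0,0]])[0])
E
```

```text
[[ 0.51319851  0.19086952  0.06      ]
 [ 0.49064304 -0.13557172  0.06      ]
 [ 0.05549564  0.02840061  0.06      ]] [-4.58218372e-04  6.21186487e-01  1.06470754e+00] [ 0.36660831 -0.17734016  1.81835722] [0.43494968 0.00486128 1.15337338] [1.53544864 0.65990828 0.82413148]
```

View pics/t_stand.png

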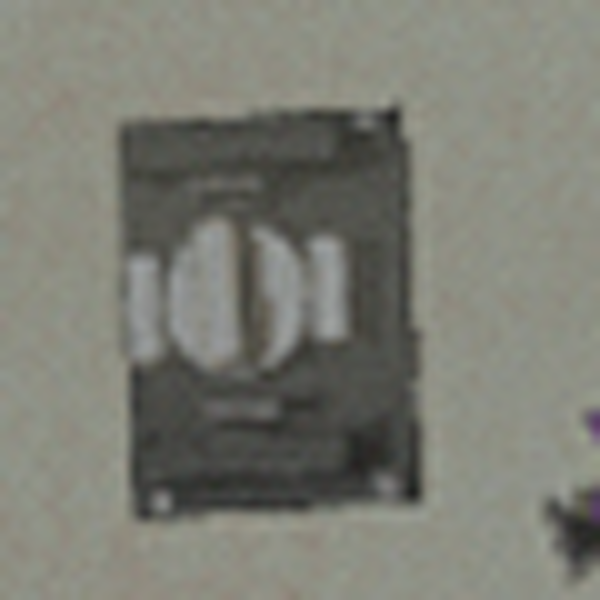

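View pics/t_car.png

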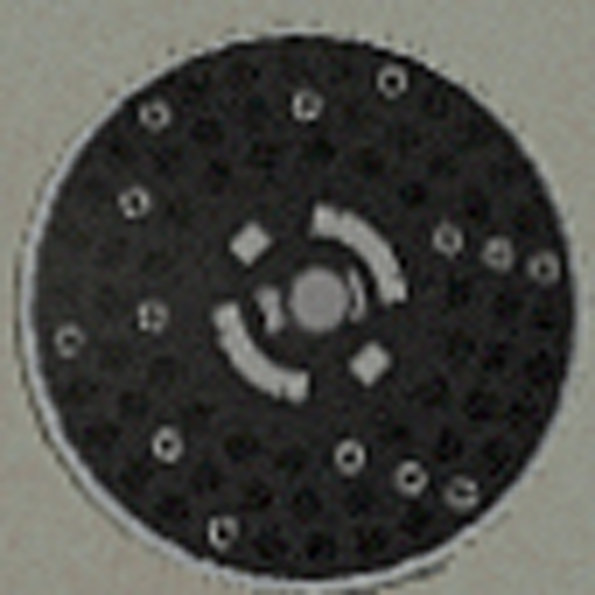

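View pics/s_stand.png

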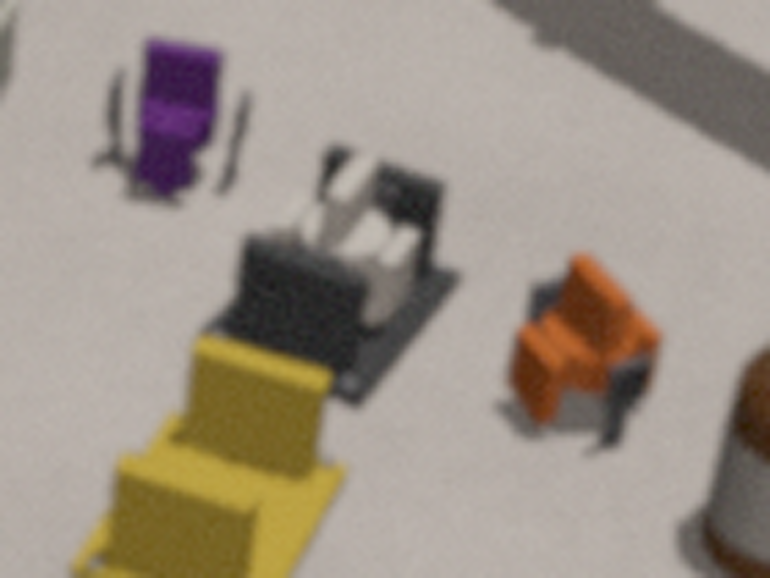

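View pics/s_car.png

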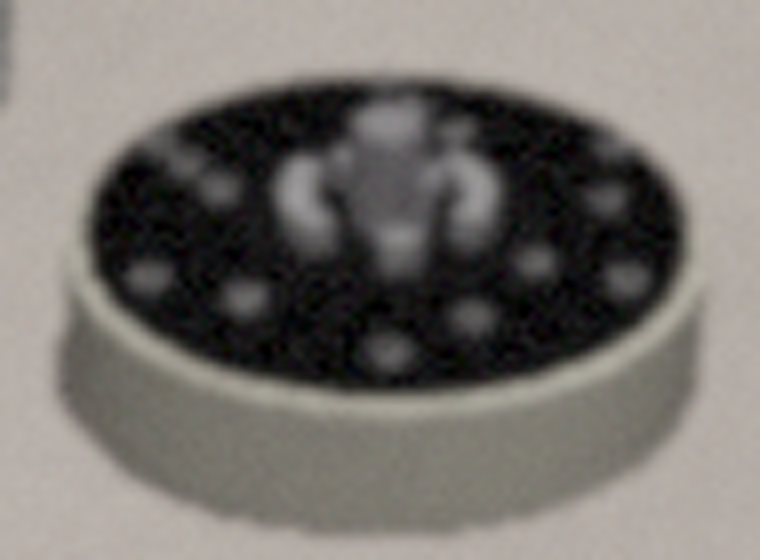

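```bash
python3 - <<'E'
from h import *
for n in('top','scene'):
    P=cloud(load(n)); 
    print(n,np.isfinite(P[...,2]).mean())
    if n=='top':
        print((P[236:272,190:224,2][::2]*1000).round(0).astype('int'))
        m=np.isfinite(P[...,2]); Q=P[225:295,290:360].reshape(-1,3); Q=Q[Q[:,2]>.09]; print(len(Q),Q.mean(0))
    else:
        Q=P.reshape(-1,3)
        for nm,lo,hi in(('spig',(.4,-.2),(.6,-.07)),('stand',(.42,.12),(.6,.25))):
            q=Q[(Q[:,0]>lo[0])&(Q[:,0]<hi[0])&(Q[:,1]>lo[1])&(Q[:,1]<hi[1])&(Q[:,2]>.066)]
            print(nm,len(q)); print((q*1000).round()[:60].astype(int).tolist())
E
```

```text
top 0.9957270408163266
[[                  -4                   -1                   12
                    59                   61                   59
                    58                   59                   61
                    59                   60                   62
                    57                   56                   61
                    62                   57                   54
                    51                   53                   50
                    49                   45                   45
                    34                   12                    4
                     6                   13                    3
                    -3                    2                   -1
                     2]
 [                   3                   -4                   11
                     7                    6                   29
                    27                   24                   26
                    58                   56                   58
                    57                   59                   58
             
[... 13663 characters left out ...]
 [516, 209, 84], [510, 209, 80], [505, 210, 78], [521, 201, 80], [522, 204, 82], [521, 207, 82], [519, 208, 82], [517, 210, 82], [509, 209, 77], [501, 209, 72], [530, 203, 83], [528, 205, 82], [527, 207, 83], [526, 209, 83], [523, 211, 82], [517, 211, 79], [510, 210, 75], [503, 210, 71], [535, 203, 82], [531, 204, 81], [533, 207, 83], [527, 207, 80], [528, 211, 82], [524, 211, 80], [519, 212, 77], [504, 208, 67], [537, 204, 81], [535, 206, 80], [537, 210, 83], [534, 211, 82], [528, 211, 79], [524, 212, 77], [515, 211, 72], [510, 211, 69], [539, 206, 80], [533, 205, 76], [537, 210, 80], [535, 212, 80], [532, 213, 79], [527, 213, 76]]<stdin>:6: RuntimeWarning: invalid value encountered in cast
```

```bash
python3 - <<'E'
from h import *
for n in('top','scene'):
    P=cloud(load(n)).reshape(-1,3)
    def sel(lo,hi,z0,z1): 
        return P[(P[:,0]>lo[0])&(P[:,0]<hi[0])&(P[:,1]>lo[1])&(P[:,1]<hi[1])&(P[:,2]>z0)&(P[:,2]<z1)]
    f=sel((.46,.15),(.56,.25),.078,.088)
    r=cv2.minAreaRect((f[:,:2]*1000).astype(np.float32)); print(n,'fin',len(f),f.mean(0),r)
    w,V=np.linalg.eigh(np.cov(f[:,:2].T)); print(np.degrees(np.arctan2(*V[::-1,1])),np.sqrt(w))
    for lo,hi in(((.53,.13),(.59,.26)),((.44,.13),(.495,.26))):
        q=sel(lo,hi,.055,.066); print('cheek',len(q),q.mean(0),cv2.minAreaRect((q[:,:2]*1000).astype(np.float32)))
    s=sel((.45,-.17),(.53,-.09),.097,.104); print('spig',len(s),s.mean(0),cv2.minEnclosingCircle((s[:,:2]*1000).astype(np.float32)))
    d=sel((.35,-.27),(.64,0.0),.055,.067); print('drum',len(d),d.mean(0),cv2.minEnclosingCircle((d[:,:2]*1000).astype(np.float32)), d[:,:2].min(0),d[:,:2].max(0))
c=load('top')
g=c['image'][215:300,280:365].astype(float).mean(2)
v,u=np.nonzero(g>0); uv=np.c_[u+280,v+215]; X=onz(c,uv,.0715); gi=g.ravel()
# fit ring template
from scipy.optimize import minimize, differential_evolution
def tmpl(cx,cy,a):
    dx,dy=X[:,0]-cx,X[:,1]-cy; r=np.hypot(dx,dy)*1e3; th=np.arctan2(dy,dx)-a
    s=lambda x:1/(1+np.exp(-x/.6))
    ring=s(r-28)*s(38-r)
    notch=np.zeros_like(r)
    for k in(0,np.pi/3):
        lat=np.abs(-dx*np.sin(a+k)+dy*np.cos(a+k))*1e3
        notch=np.maximum(notch,s(8-lat))
    return ring*(1-notch),r
def cost(p):
    t,r=tmpl(p[0],p[1],p[2]); m=(r>24)&(r<48)
    return -np.corrcoef(t[m],gi[m])[0,1]
r=differential_evolution(cost,[(.47,.51),(-.15,-.115),(-1.57,1.57)],seed=1,popsize=30,tol=1e-9); print(r.x[:2],np.degrees(r.x[2]),r.fun)
E
```

```text
top fin 62 [0.51392669 0.20191778 0.08169242] ((514.5596923828125, 201.77857971191406), (39.03712844848633, 11.377920150756836), 3.991363763809204)
-175.47909735737926 [0.00342468 0.01191594]
cheek 98 [0.55622208 0.20500268 0.05988068] ((547.0404663085938, 204.86502075195312), (33.6287956237793, 54.3057975769043), 0.47300398349761963)
cheek 94 [0.47264849 0.1986572  0.05974087] ((475.6926574707031, 198.4281463623047), (19.60763931274414, 56.16518783569336), 0.18791121244430542)
spig 66 [ 0.48957385 -0.13266993  0.09992512] ((489.7804870605469, -132.4048309326172), 13.43867301940918)
drum 4424 [ 0.48925759 -0.13293771  0.06064594] ((490.7262268066406, -133.44772338867188), 112.94184112548828) [ 0.38055876 -0.24622445] [ 0.59819139 -0.02140232]
scene fin 48 [0.51892772 0.20656186 0.08128984] ((517.3231201171875, 206.09402465820312), (43.754215240478516, 10.89129638671875), 6.527146816253662)
-174.98943824420476 [0.00334972 0.01245546]
cheek 126 [0.55655143 0.20808549 0.05877756] ((550.5972900390625, 207.46885681152344), (37.33085250854492, 60.70705795288086), 2.23746919631958)
cheek 75 [0.47260173 0.20510125 0.05845335] ((474.3891906738281, 201.52142333984375), (21.201801300048828, 60.4134407043457), 5.319303512573242)
spig 32 [ 0.49023719 -0.12997565  0.09937154] ((490.3089904785156, -129.82237243652344), 12.823643684387207)
drum 2148 [ 0.49945978 -0.12261793  0.06019009] ((488.1730651855469, -128.08169555664062), 114.88159942626953) [ 0.37736757 -0.2421784 ] [ 0.60288491 -0.01421519]
[ 0.49055438 -0.13356248] 13.67885308820708 -0.9261891581494142
```

Request:
send_rows:
  offset:
    - [2.74,-4.0,0]
    - [2.74,-4.0,0]
    - [2.74,-4.0,0]
    - [2.74,-4.0,0]
    - [2.74,-4.0,0]
    - [2.74,-4.0,0]
    - [2.74,-4.0,0]
    - [2.74,-4.0,0]
    - [2.74,-4.0,0]
    - [2.74,-4.0,0]
    - [0,0,0]
    - [0,0,0]
  turn:
    - [0,0,0.0454]
    - [0,0,0.0454]
    - [0,0,0.0454]
    - [0,0,0.0454]
    - [0,0,0.0454]
    - [0,0,0.0454]
    - [0,0,0.0454]
    - [0,0,0.0454]
    - [0,0,0.0454]
    - [0,0,0.0454]
    - [0,0,0]
    - [0,0,0]
  jaw: 1
  squeeze: 40

```text
clock: 1.6
ee_pos: [0.5138, 0.2045, 0.2309]
tcp_rot: [180.0, -0.1, -175.7]
contact_force: [-0.5, -0.1, 0.4]
gripper_width: 1.004
```

Request:
send_rows:
  offset:
    - [0,0,-5]
    - [0,0,-5]
    - [0,0,-2.5]
    - [0,0,0]
    - [0,0,0]
  turn:
    - [0,0,0]
    - [0,0,0]
    - [0,0,0]
    - [0,0,0]
    - [0,0,0]

```text
clock: 2.22
ee_pos: [0.5148, 0.2054, 0.1076]
tcp_rot: [179.9, 0.1, -175.6]
contact_force: [0.2, 0.1, 0.8]
gripper_width: 1.003
```

```bash
python3 - <<'E'
from h import *
c=cam('scene'); print(observe()['ee_pos'],pix(c,[observe()['ee_pos'],(.514,.2035,.0825)])); crop(c,290,160,450,280,5,'s1')
E
```

```text
[0.51518264 0.20520155 0.10803515] [[364.79857522 222.13734801]
 [363.22627919 230.21433662]]
```

View pics/s1.png

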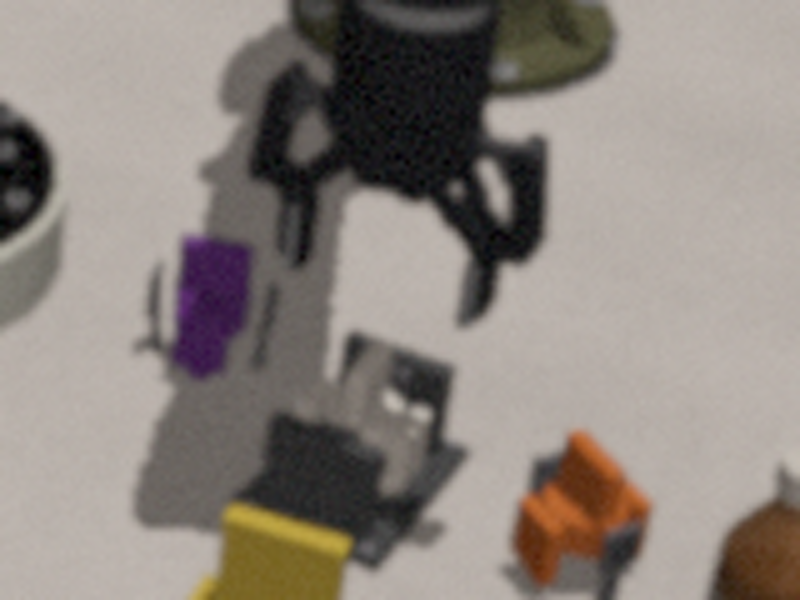

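Request:
send_rows:
  offset:
    - [0,0,-2.5]
    - [0,0,-2.4]
    - [0,0,0]
    - [0,0,0]
  turn:
    - [0,0,0]
    - [0,0,0]
    - [0,0,0]
    - [0,0,0]

```text
clock: 2.78
ee_pos: [0.5155, 0.2046, 0.0591]
tcp_rot: [179.9, 0.1, -175.7]
contact_force: [0.4, 0.2, 0.4]
gripper_width: 0.998
```

```bash
python3 - <<'E'
from h import *
o=observe(); print(o['ee_pos'],o['contact_force'])
E
```

```text
[0.51550835 0.20455811 0.05906954] [0.43455493 0.19022412 0.4352931 ]
```

Request:
send_rows:
  offset:
    - [0,0,-0.2]
    - [0,0,0]
    - [0,0,0]
    - [0,0,0]
    - [0,0,0]
    - [0,0,0]
    - [0,0,0]
    - [0,0,0]
    - [0,0,0]
    - [0,0,0]
  turn:
    - [0,0,0]
    - [0,0,0]
    - [0,0,0]
    - [0,0,0]
    - [0,0,0]
    - [0,0,0]
    - [0,0,0]
    - [0,0,0]
    - [0,0,0]
    - [0,0,0]
  jaw: -1
  squeeze: 45

```text
clock: 4.03
ee_pos: [0.5145, 0.204, 0.0556]
tcp_rot: [180.0, 0.0, -175.7]
contact_force: [0.2, -0.4, 3.9]
gripper_width: 0.134
```

Request:
send_rows:
  offset:
    - [0,0,1]
    - [0,0,3]
    - [0,0,4]
    - [0,0,4]
    - [0,0,4]
    - [0,0,0]
    - [0,0,0]
  turn:
    - [0,0,0]
    - [0,0,0]
    - [0,0,0]
    - [0,0,0]
    - [0,0,0]
    - [0,0,0]
    - [0,0,0]

```text
clock: 4.9
ee_pos: [0.5136, 0.2036, 0.2144]
tcp_rot: [-180.0, -0.1, -175.7]
contact_force: [0.9, -0.6, -2.3]
gripper_width: 0.134
```

```bash
python3 - <<'E'
from h import *
c=cam('scene'); o=observe(); print(o['ee_pos'],o['tcp_rot'],o['contact_force'])
crop(c,290,130,450,250,5,'s2')
E
```

```text
[0.51332701 0.20348563 0.21373069] [-1.79936778e+02 -1.59101374e-01 -1.75685123e+02] [ 0.7157761   0.39093677 -1.91874459]
```

View pics/s2.png

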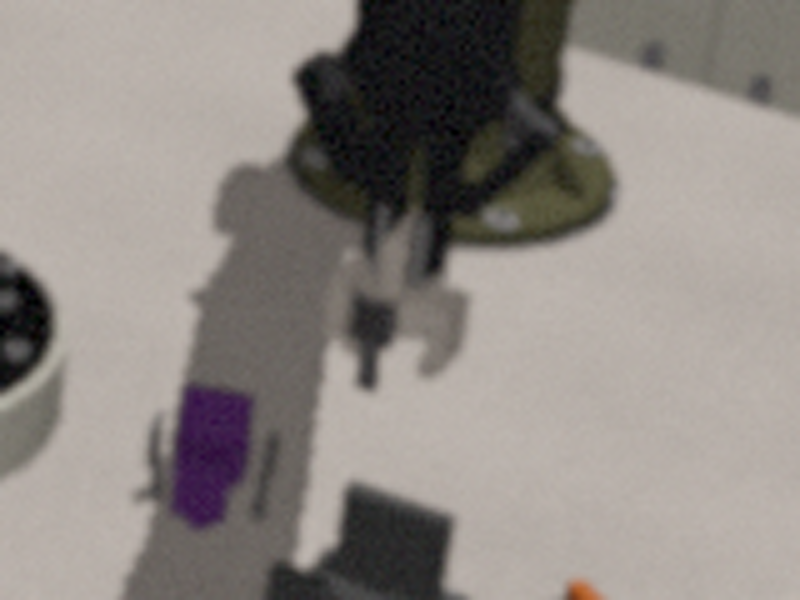

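Request:
send_rows:
  offset:
    - [-0.2,-2.8,0]
    - [-0.2,-2.8,0]
    - [-0.2,-2.8,0]
    - [-0.2,-2.8,0]
    - [-0.2,-2.8,0]
    - [-0.2,-2.8,0]
    - [-0.2,-2.8,0]
    - [-0.2,-2.8,0]
    - [-0.2,-2.8,0]
    - [-0.2,-2.8,0]
    - [-0.2,-2.8,0]
    - [-0.2,-2.8,0]
    - [0,0,0]
    - [0,0,0]
    - [0,0,0]
  turn:
    - [0,0,-0.161]
    - [0,0,-0.161]
    - [0,0,-0.161]
    - [0,0,-0.161]
    - [0,0,-0.161]
    - [0,0,-0.161]
    - [0,0,-0.161]
    - [0,0,-0.161]
    - [0,0,-0.161]
    - [0,0,-0.161]
    - [0,0,-0.161]
    - [0,0,-0.161]
    - [0,0,0]
    - [0,0,0]
    - [0,0,0]

```text
clock: 6.82
ee_pos: [0.4903, -0.1308, 0.2147]
tcp_rot: [-179.9, 0.0, 73.8]
contact_force: [-0.4, 0.4, -1.2]
gripper_width: 0.129
```

```bash
python3 - <<'E'
from h import *
for n in('scene','top'):
    c=cam(n); 
    if n=='scene': crop(c,200,90,340,195,5.5,'s3')
    else: crop(c,260,190,380,280,6,'t3')
o=observe(); print(o['ee_pos'],o['tcp_rot'],o['contact_force'],o['qpos'])
E
```

```text
[ 0.49045187 -0.13113447  0.21508652] [-1.79977140e+02  4.37509286e-03  7.37300146e+01] [ 0.16872611  0.29204606 -1.25906876] [-19.45173901   0.8869648   31.99355918 105.35140313  -0.48606062
  73.9199841   -3.59643042]
```

View pics/s3.png

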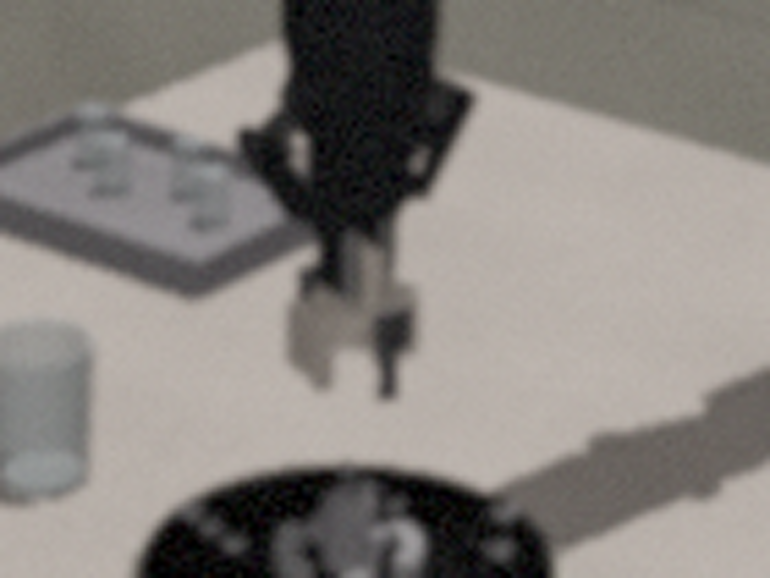

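View pics/t3.png

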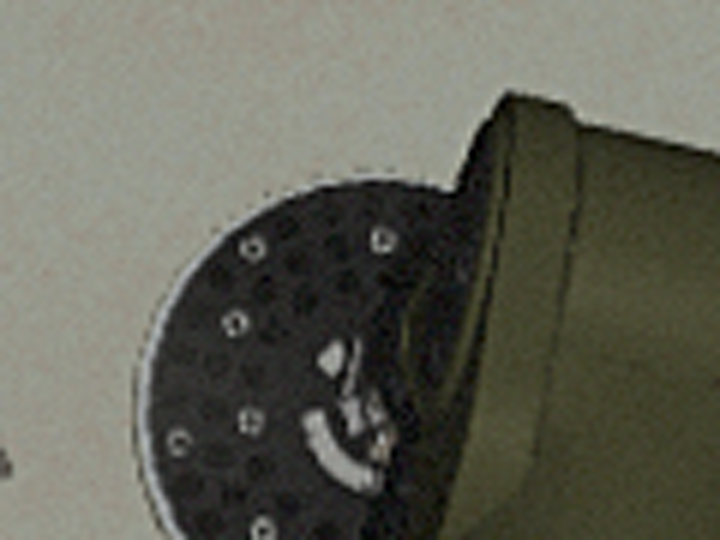

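```bash
cat > ov.py <<'E'
from h import *
def T(pts,org,yaw):
    a=np.radians(yaw);R=np.array([[np.cos(a),-np.sin(a),0],[np.sin(a),np.cos(a),0],[0,0,1]]);return np.array(pts,float)@R.T+np.array(org)
def box(x0,x1,y0,y1,z0,z1):
    p=[(x,y,z) for x in(x0,x1) for y in(y0,y1) for z in(z0,z1)]
    return [(p[i],p[j]) for i in range(8) for j in range(i) if sum(a!=b for a,b in zip(p[i],p[j]))==1]
def draw(c,img,segs,org,yaw,u0,v0,s,col):
    for a,b in segs:
        q=(pix(c,T([a,b],org,yaw))-[u0,v0]+.5)*s-.5
        cv2.line(img,tuple(int(t) for t in q[0].round()),tuple(int(t) for t in q[1].round()),col,1)
def circ(r,z,n=40):
    t=np.linspace(0,2*np.pi,n); P=[(r*np.cos(a),r*np.sin(a),z) for a in t]; return list(zip(P[:-1],P[1:]))
m=.001
CAP=box(-.02,.02,-.006,.006,.044,.0745)+box(.03,.034,-.011,.011,.026,.05)+box(-.034,-.03,-.011,.011,.026,.05)+box(.028,.032,-.005,.005,0,.026)+box(-.032,-.028,-.005,.005,0,.026)
SP=circ(.011,.0995)+circ(.014,.0965)+circ(.115,.06)+circ(.038,.0715)+circ(.028,.0715)+box(-.007,.007,-.02,-.014,.0725,.082)+box(-.007,.007,.014,.02,.0725,.082)
E
python3 - <<'E'
from ov import *
c=load('scene');u0,v0,u1,v1,s=225,120,325,235,5
img=cv2.resize(c['image'][v0:v1,u0:u1],None,fx=s,fy=s,interpolation=cv2.INTER_CUBIC)
img=np.clip(img*1.3,0,255).astype(np.uint8)
raw=img.copy()
draw(c,img,CAP,(.4903,-.1311,.2150-.0476),73.75,u0,v0,s,(255,0,0))
draw(c,img,SP,(.490,-.1315,0),13.7,u0,v0,s,(0,255,0))
save(np.hstack([raw[:, :400],img[:,:400]]),'ov3')
E
```

```text
(no output)
```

View pics/ov3.png

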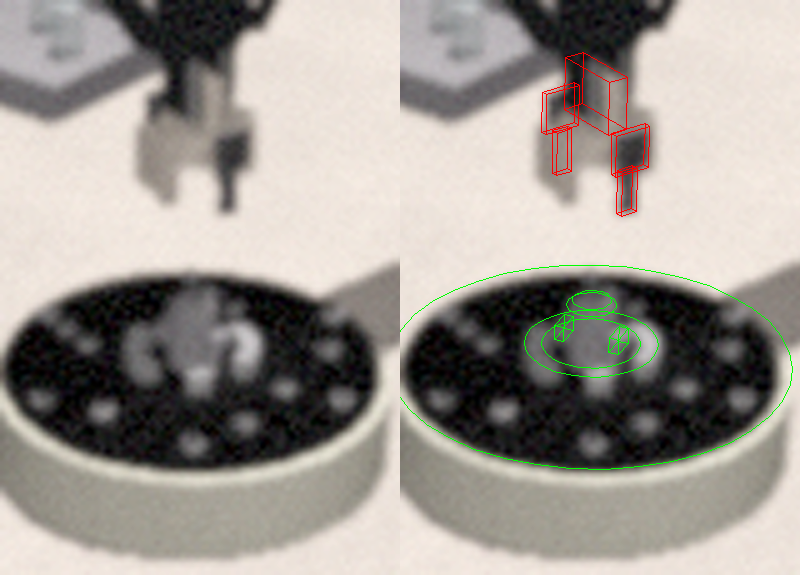

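Request:
send_rows:
  offset:
    - [0,0,-3]
    - [0,0,-3]
    - [0,0,-0.6]
    - [0,0,0]
    - [0,0,0]
  turn:
    - [0,0,0]
    - [0,0,0]
    - [0,0,0]
    - [0,0,0]
    - [0,0,0]

```text
clock: 7.55
ee_pos: [0.4914, -0.1322, 0.1507]
tcp_rot: [179.9, -0.0, 73.6]
contact_force: [0.2, -1.0, -1.7]
gripper_width: 0.135
```

```bash
python3 - <<'E'
from ov import *
c=cam('scene');u0,v0,u1,v1,s=240,150,305,220,9
o=observe();p=o['ee_pos'];print(p,o['tcp_rot'],o['contact_force'])
img=cv2.resize(c['image'][v0:v1,u0:u1],None,fx=s,fy=s,interpolation=cv2.INTER_CUBIC)
img=np.clip(img*1.3,0,255).astype(np.uint8)
raw=img.copy()
draw(c,img,CAP,(p[0],p[1],p[2]-.0476),73.7,u0,v0,s,(255,0,0))
draw(c,img,SP,(.490,-.1315,0),13.7,u0,v0,s,(0,255,0))
save(np.hstack([raw[:,100:500],img[:,100:500]])[:600],'ov4')
E
```

```text
[ 0.49135783 -0.13218117  0.15063812] [ 1.79868675e+02 -2.85273266e-02  7.36268715e+01] [-0.62075687 -0.31794053 -1.85580612]
```

View pics/ov4.png

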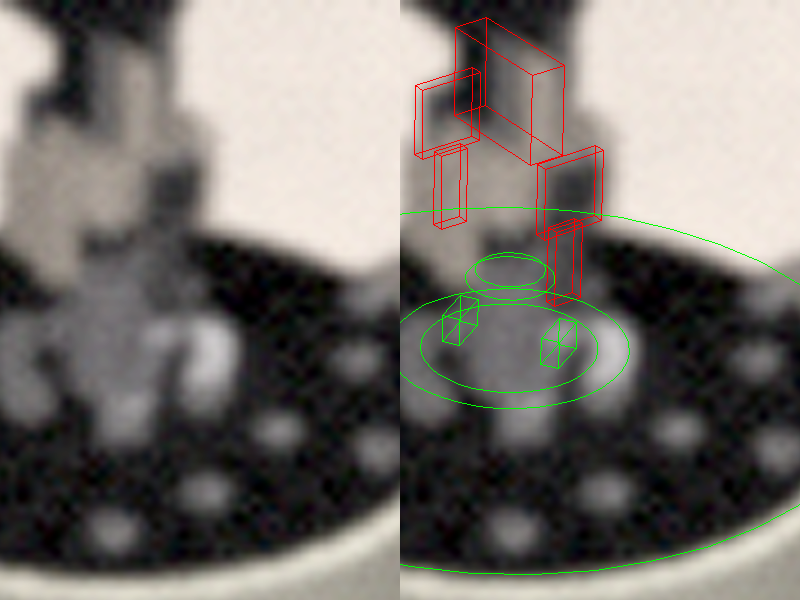

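```bash
python3 - <<'E'
from ov import *
c=load('scene')
import numpy as np
d=dict(np.load('/tmp/scene.npz'))
# initial full picture
im=cv2.cvtColor(cv2.imread('pics/scene0.png'),cv2.COLOR_BGR2RGB)
u0,v0,u1,v1,s=235,165,295,220,10
I=cv2.resize(im[v0:v1,u0:u1],None,fx=s,fy=s,interpolation=cv2.INTER_CUBIC)
RING=[]
def seg(a0,a1):
    t=np.radians(np.linspace(a0,a1,15))
    o=[(.038*np.cos(a),.038*np.sin(a),.0715) for a in t]; i=[(.028*np.cos(a),.028*np.sin(a),.0715) for a in t[::-1]]
    P=o+i+[o[0]]; return list(zip(P[:-1],P[1:]))
n=14
for k in(0,180): RING+=seg(n+k,60-n+k)+seg(60+n+k,180-n+k)
S=RING+circ(.011,.0995)+circ(.014,.0965)+circ(.014,.06)+box(-.007,.007,-.02,-.014,.0725,.082)+box(-.007,.007,.014,.02,.0725,.082)+circ(.115,.06)
draw(c,I,S,(.490,-.1315,0),13.7,u0,v0,s,(0,255,0))
save(I,'ov5')
E
```

```text
(no output)
```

View pics/ov5.png

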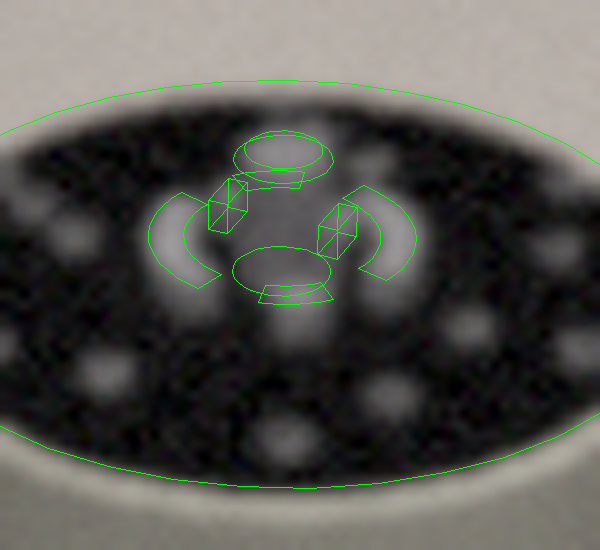

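Request:
send_rows:
  offset:
    - [-0.14,0.1,0]
    - [0,0,-0.4]
    - [0,0,-0.3]
    - [0,0,-0.3]
    - [0,0,0]
  turn:
    - [0,0,0]
    - [0,0,0]
    - [0,0,0]
    - [0,0,0]
    - [0,0,0]

```text
clock: 8.22
ee_pos: [0.4888, -0.1311, 0.139]
tcp_rot: [-180.0, 0.0, 73.6]
contact_force: [0.2, 0.4, -2.0]
gripper_width: 0.131
```

Request:
send_rows:
  offset:
    - [0,0,-0.3]
    - [0,0,-0.3]
    - [0,0,-0.3]
    - [0,0,-0.3]
    - [0,0,0]
  turn:
    - [0,0,0]
    - [0,0,0]
    - [0,0,0]
    - [0,0,0]
    - [0,0,0]

```text
clock: 8.85
ee_pos: [0.4889, -0.131, 0.1271]
tcp_rot: [-180.0, 0.0, 73.6]
contact_force: [0.9, -0.2, -1.7]
gripper_width: 0.135
```

Request:
send_rows:
  offset:
    - [0,0,-0.3]
    - [0,0,-0.3]
    - [0,0,-0.3]
    - [0,0,-0.3]
    - [0,0,0]
  turn:
    - [0,0,0]
    - [0,0,0]
    - [0,0,0]
    - [0,0,0]
    - [0,0,0]

```text
clock: 9.48
ee_pos: [0.489, -0.1311, 0.1151]
tcp_rot: [-180.0, 0.0, 73.6]
contact_force: [0.0, 0.6, -1.9]
gripper_width: 0.132
```

Request:
send_rows:
  offset:
    - [0,0,-0.2]
    - [0,0,-0.2]
    - [0,0,-0.2]
    - [0,0,-0.2]
    - [0,0,0]
  turn:
    - [0,0,0]
    - [0,0,0]
    - [0,0,0]
    - [0,0,0]
    - [0,0,0]

```text
clock: 10.1
ee_pos: [0.4891, -0.1311, 0.109]
tcp_rot: [-180.0, -0.0, 73.6]
contact_force: [-4.7, 2.5, 10.7]
gripper_width: 0.132
```

Request:
send_rows:
  offset:
    - [0,0,0.2]
    - [0,0,0]
    - [0,0,0]
    - [0,0,0]
    - [0,0,0]
    - [0,0,3]
    - [0,0,5]
    - [0,0,0]
    - [0,0,0]
  turn:
    - [0,0,0]
    - [0,0,0]
    - [0,0,0]
    - [0,0,0]
    - [0,0,0]
    - [0,0,0]
    - [0,0,0]
    - [0,0,0]
    - [0,0,0]
  jaw: 1

```text
clock: 11.22
ee_pos: [0.4888, -0.1309, 0.189]
tcp_rot: [-180.0, -0.0, 73.6]
contact_force: [0.2, 0.2, -0.7]
gripper_width: 1.001
```

```bash
python3 - <<'E'
from ov import *
c=cam('scene');u0,v0,u1,v1,s=225,135,325,235,5
o=observe();p=o['ee_pos'];print(p,o['tcp_rot'],o['contact_force'],o['qpos'])
img=cv2.resize(c['image'][v0:v1,u0:u1],None,fx=s,fy=s,interpolation=cv2.INTER_CUBIC)
img=np.clip(img*1.3,0,255).astype(np.uint8)
raw=img.copy()
draw(c,img,CAP,(.489,-.1311,.0615),73.7,u0,v0,s,(255,0,0))
save(np.hstack([raw[:,:400],img[:,:400]])[:600],'ov6')
E
```

```text
[ 0.48829558 -0.1308425   0.18831893] [-1.79907858e+02  1.52895881e-02  7.36191949e+01] [ 0.12381946 -0.1120567   0.25923405] [-19.46958676   1.87737528  32.33449037 107.64589345  -1.05258903
  70.86359237  -3.18310167]
```

View pics/ov6.png

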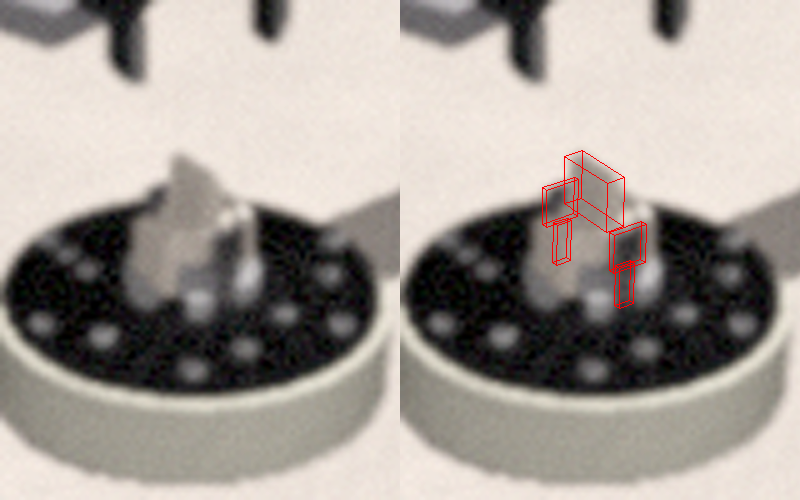

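Request:
send_rows:
  offset:
    - [0,0,0]
    - [0,0,0]
    - [0,0,0]
    - [0,0,0]
    - [0,0,0]
    - [0,0,0]
    - [0,0,0]
    - [0,0,0]
    - [0,0,0]
    - [0,0,0]
    - [0,0,-3]
    - [0,0,0]
    - [0,0,0]
  turn:
    - [0,0,0.157]
    - [0,0,0.157]
    - [0,0,0.157]
    - [0,0,0.157]
    - [0,0,0.157]
    - [0,0,0.157]
    - [0,0,0.157]
    - [0,0,0.157]
    - [0,0,0.157]
    - [0,0,0.157]
    - [0,0,0]
    - [0,0,0]
    - [0,0,0]

```text
clock: 12.9
ee_pos: [0.4888, -0.1311, 0.1593]
tcp_rot: [-180.0, -0.0, 163.6]
contact_force: [0.0, 0.8, 0.3]
gripper_width: 1.0
```

```bash
python3 - <<'E'
from ov import *
c=cam('scene');u0,v0,u1,v1,s=225,115,325,215,6
o=observe();p=o['ee_pos'];print(p,o['tcp_rot'],o['contact_force'],o['qpos'])
crop(c,u0,v0,u1,v1,s,'s7')
E
```

```text
[ 0.48924985 -0.13118686  0.15978535] [-1.79998184e+02  2.16712632e-02  1.63561076e+02] [-0.46815563 -0.37370487  0.6129211 ] [-17.57102061   3.48900994  30.82363845 109.59860795  -1.93242338
  67.39426117  87.50930996]
```

View pics/s7.png

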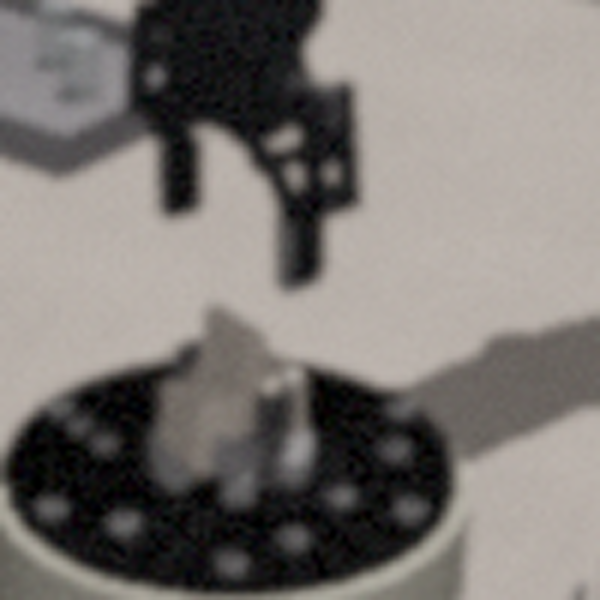

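Request:
send_rows:
  offset:
    - [0,0,-2.5]
    - [0,0,-2]
    - [0,0,-1]
    - [0,0,-1]
    - [0,0,-1]
    - [0,0,-0.8]
    - [0,0,0]
    - [0,0,0]
  turn:
    - [0,0,0]
    - [0,0,0]
    - [0,0,0]
    - [0,0,0]
    - [0,0,0]
    - [0,0,0]
    - [0,0,0]
    - [0,0,0]

```text
clock: 13.95
ee_pos: [0.4893, -0.1312, 0.0766]
tcp_rot: [180.0, 0.0, 163.6]
contact_force: [0.6, -1.0, -0.2]
gripper_width: 1.002
```

Request:
send_rows:
  offset:
    - [0,0,0]
    - [0,0,0]
    - [0,0,0]
    - [0,0,0]
    - [0,0,0]
    - [0,0,0]
    - [0,0,0]
    - [0,0,0]
  turn:
    - [0,0,0]
    - [0,0,0]
    - [0,0,0]
    - [0,0,0]
    - [0,0,0]
    - [0,0,0]
    - [0,0,0]
    - [0,0,0]
  jaw: -1
  squeeze: 40

```text
clock: 14.95
ee_pos: [0.4894, -0.1322, 0.0783]
tcp_rot: [-180.0, 0.1, 163.5]
contact_force: [-4.1, -2.0, 12.1]
gripper_width: 0.654
```

```bash
python3 - <<'E'
from ov import *
c=cam('scene');u0,v0,u1,v1,s=225,125,325,225,6
o=observe();p=o['ee_pos'];print(p,o['tcp_rot'],o['contact_force'],o['wrist_torque'],o['gripper_width']*85)
crop(c,u0,v0,u1,v1,s,'s8')
E
```

```text
[ 0.48936532 -0.13224782  0.07827914] [-1.79999936e+02  6.46352156e-02  1.63500688e+02] [-4.21317035 -0.68185824 11.54360473] [-0.32865409  1.04473158 -0.14734876] 55.692080662619546
```

View pics/s8.png

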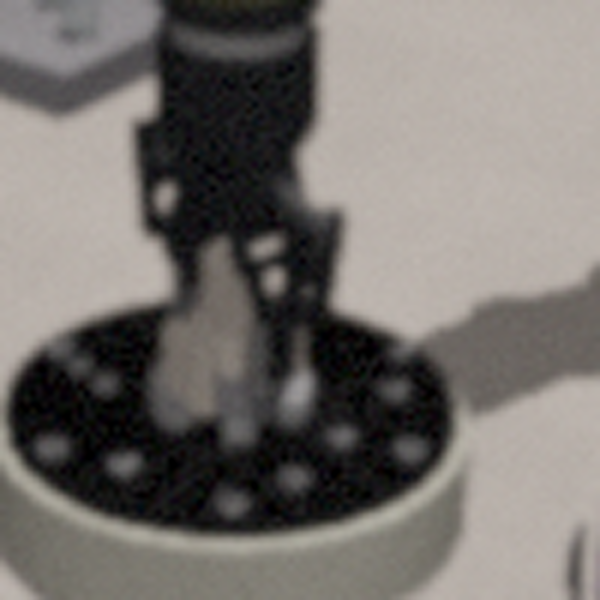

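Request:
send_rows:
  offset:
    - [0,0,0]
    - [0,0,0]
    - [0,0,0]
    - [0,0,0]
  turn:
    - [0,0,0]
    - [0,0,0]
    - [0,0,0]
    - [0,0,0]
  squeeze: 70

```text
clock: 15.5
ee_pos: [0.4894, -0.1322, 0.079]
tcp_rot: [180.0, 0.1, 163.5]
contact_force: [-7.4, -1.6, 18.7]
gripper_width: 0.628
```

```bash
python3 - <<'E'
from ov import *
o=observe();p=o['ee_pos'];print(p,o['tcp_rot'],o['contact_force'],o['wrist_torque'],o['gripper_width']*85)
E
```

```text
[ 0.48938715 -0.13220537  0.07904408] [1.79971374e+02 5.30683427e-02 1.63486393e+02] [-7.35799629 -1.58773828 18.73461404] [-0.22896701  1.47819824 -0.19866811] 53.414775470852234
```

Request:
send_rows:
  offset:
    - [0,0,0.15]
    - [0,0,0]
    - [0,0,0]
  turn:
    - [0,0,0]
    - [0,0,-0.1]
    - [0,0,-0.1]

```text
clock: 15.88
ee_pos: [0.4905, -0.1339, 0.0807]
tcp_rot: [-180.0, 0.2, 151.8]
contact_force: [-4.4, -4.4, 16.4]
gripper_width: 0.559
```

```bash
python3 - <<'E'
from ov import *
o=observe();p=o['ee_pos'];print(p,o['tcp_rot'],o['contact_force'],o['wrist_torque'],o['gripper_width']*85)
E
```

```text
[ 0.49045909 -0.13390826  0.08070363] [-179.98683326    0.24822315  151.7815288 ] [-4.44333296 -4.42573067 16.43393353] [-1.04261588  0.90261771  0.08356549] 47.50417326661597
```

```bash
python3 - <<'E'
from ov import *
c=cam('scene');u0,v0,u1,v1,s=235,135,305,195,10
o=observe();p=o['ee_pos'];print(p,o['tcp_rot'],o['contact_force'],o['wrist_torque'],o['gripper_width']*85)
img=cv2.resize(c['image'][v0:v1,u0:u1],None,fx=s,fy=s,interpolation=cv2.INTER_CUBIC)
save(np.clip(img*1.8,0,255).astype(np.uint8),'s9')
E
```

```text
[ 0.49042944 -0.13375895  0.08073106] [179.9985315    0.23392458 151.57711645] [-4.41541069 -3.90468782 15.96400858] [-0.64266067  0.98805205 -0.84858119] 47.63952507698661
```

View pics/s9.png

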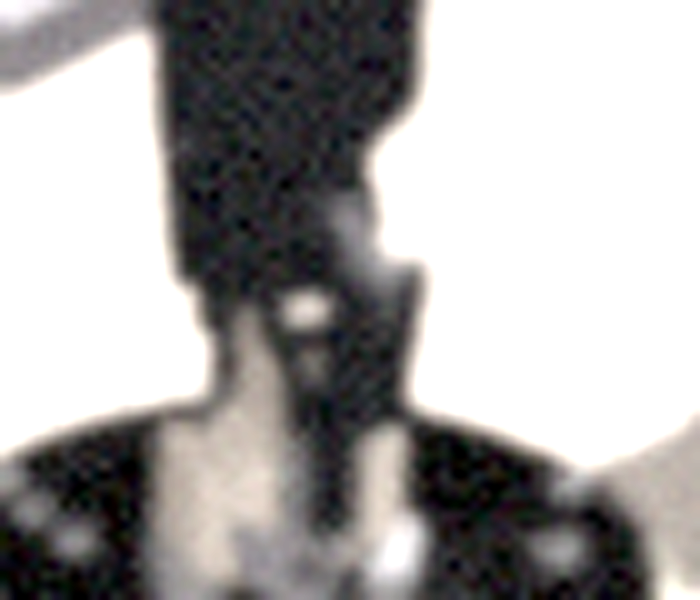

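```bash
python3 - <<'E'
from ov import *
c=load('scene');u0,v0,u1,v1,s=235,135,305,195,6
I=cv2.resize(c['image'][v0:v1,u0:u1],None,fx=s,fy=s,interpolation=cv2.INTER_CUBIC)
I=np.clip(I*1.8,0,255).astype(np.uint8); J=I.copy()
BODY=box(-.012,.012,.023,.031,0,.044)+box(-.012,.012,-.031,-.023,0,.044)
fin=box(-.02,.02,-.006,.006,.044,.0745)+BODY
draw(c,I,fin,(.4893,-.131,.0615),73.7,u0,v0,s,(255,0,0))
draw(c,J,fin,(.4893,-.131,.0615),61.7,u0,v0,s,(0,0,255))
save(np.hstack([I[:,:400],J[:,:400]]),'ov9')
P=cloud(c)
q=P[150:190,240:300].reshape(-1,3); m=(np.abs(q[:,0]-.489)<.05)&(np.abs(q[:,1]+.131)<.05)&(q[:,2]>.09)&(q[:,2]<.14); 
col=c['image'][150:190,240:300].reshape(-1,3).astype(int).sum(1); q=q[m&(col>250)]
print(len(q)); print((q*1000).round().astype(int).tolist()[:70])
E
```

```text
149
[[481, -178, 139], [480, -175, 133], [481, -171, 129], [485, -167, 128], [483, -165, 122], [487, -159, 119], [489, -143, 126], [492, -141, 124], [492, -137, 125], [485, -149, 115], [492, -140, 121], [490, -139, 121], [486, -145, 114], [487, -141, 116], [486, -149, 109], [491, -141, 114], [493, -136, 117], [487, -151, 106], [480, -153, 102], [490, -142, 111], [495, -135, 115], [497, -129, 118], [495, -149, 107], [491, -148, 105], [492, -144, 107], [488, -143, 106], [491, -138, 109], [498, -129, 115], [502, -161, 102], [504, -156, 105], [505, -144, 109], [499, -146, 106], [497, -143, 107], [492, -144, 104], [495, -138, 107], [491, -138, 106], [497, -129, 111], [516, -150, 109], [513, -149, 108], [506, -151, 104], [507, -146, 107], [502, -147, 104], [503, -142, 106], [501, -141, 106], [498, -139, 105], [496, -137, 105], [498, -132, 108], [493, -132, 105], [471, -110, 103], [468, -109, 103], [516, -150, 106], [511, -150, 103], [510, -148, 104], [508, -145, 104], [508, -142, 105], [508, -139, 106], [503, -139, 104], [506, -133, 107], [500, -134, 105], [499, -131, 105], [501, -127, 107], [474, -112, 101], [478, -105, 105], [477, -103, 105], [512, -153, 100], [515, -147, 103], [518, -141, 106], [516, -139, 106], [511, -140, 104], [509, -137, 104]]
```

View pics/ov9.png

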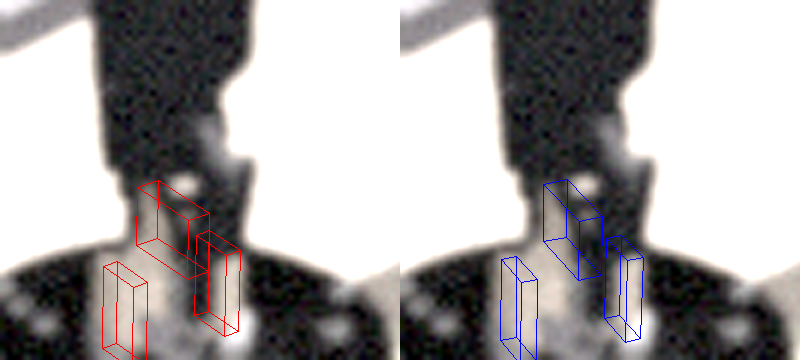

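Request:
send_rows:
  offset:
    - [0,0,0]
    - [0,0,0]
    - [0,0,0]
    - [0,0,0]
  turn:
    - [0,0,-0.1]
    - [0,0,-0.1]
    - [0,0,-0.1]
    - [0,0,0]

```text
clock: 16.42
ee_pos: [0.4907, -0.1332, 0.0807]
tcp_rot: [179.9, 0.2, 134.8]
contact_force: [-3.6, -2.9, 15.0]
gripper_width: 0.555
```

```bash
python3 - <<'E'
from ov import *
c=cam('scene');u0,v0,u1,v1,s=235,135,305,195,6
o=observe();p=o['ee_pos'];print(p,o['tcp_rot'],o['contact_force'],o['wrist_torque'],o['gripper_width']*85)
I=cv2.resize(c['image'][v0:v1,u0:u1],None,fx=s,fy=s,interpolation=cv2.INTER_CUBIC)
I=np.clip(I*1.8,0,255).astype(np.uint8); J=I.copy()
BODY=box(-.012,.012,.023,.031,0,.044)+box(-.012,.012,-.031,-.023,0,.044)
fin=box(-.02,.02,-.006,.006,.044,.0745)+BODY
draw(c,J,fin,(.4893,-.131,.0615),o['tcp_rot'][2]-90,u0,v0,s,(0,0,255))
save(np.hstack([I[:,:400],J[:,:400]]),'ov10')
E
```

```text
[ 0.49068883 -0.13313493  0.08070678] [179.90161115   0.22385489 134.84364264] [-3.48211764 -4.04628262 14.42536494] [-0.46093475  0.80316259 -0.05285297] 47.40075874761059
```

View pics/ov10.png

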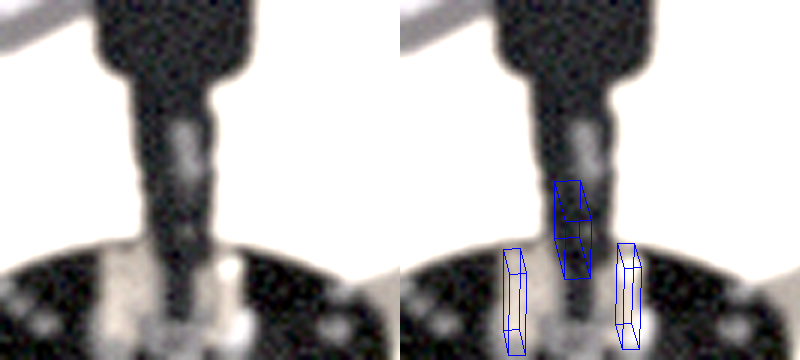

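Request:
send_rows:
  offset:
    - [0,0,0]
    - [0,0,0]
    - [0,0,0]
    - [0,0,0]
    - [0,0,0]
    - [0,0,0]
  turn:
    - [0,0,-0.1]
    - [0,0,-0.1]
    - [0,0,-0.1]
    - [0,0,-0.1]
    - [0,0,-0.1]
    - [0,0,0]

```text
clock: 17.23
ee_pos: [0.4911, -0.1325, 0.0807]
tcp_rot: [179.8, 0.1, 106.2]
contact_force: [-2.6, -1.5, 15.5]
gripper_width: 0.561
```

```bash
python3 - <<'E'
from ov import *
o=observe();p=o['ee_pos'];print(p,o['tcp_rot'],o['contact_force'],o['wrist_torque'],o['gripper_width']*85)
E
```

```text
[ 0.49107051 -0.13249393  0.08072403] [1.79763636e+02 1.24164535e-01 1.06190357e+02] [-2.61572089 -1.45687743 15.50453097] [-0.31092623  0.64763195 -0.0275635 ] 47.697836858018256
```

Creep toward the stop, watching the moment about z.

Request:
send_rows:
  offset:
    - [0,0,0]
    - [0,0,0]
    - [0,0,0]
  turn:
    - [0,0,-0.04]
    - [0,0,-0.03]
    - [0,0,0]

```text
clock: 17.6
ee_pos: [0.4903, -0.1324, 0.0807]
tcp_rot: [179.9, 0.1, 102.3]
contact_force: [-5.6, -1.7, 18.3]
gripper_width: 0.56
```

```bash
python3 - <<'E'
from ov import *
o=observe();p=o['ee_pos'];print(p,o['tcp_rot'],o['contact_force'],o['wrist_torque'],o['gripper_width']*85)
E
```

```text
[ 0.4902761  -0.13243687  0.08071239] [1.79859341e+02 6.94397481e-02 1.02252056e+02] [-5.55393999 -1.69850437 18.31856482] [-0.24224595  1.27753199  0.18700515] 47.60705389504638
```

Request:
send_rows:
  offset:
    - [0,0,0]
    - [0,0,0]
    - [0,0,0]
  turn:
    - [0,0,-0.03]
    - [0,0,-0.03]
    - [0,0,0]

```text
clock: 17.98
ee_pos: [0.4902, -0.1326, 0.0807]
tcp_rot: [179.9, 0.1, 99.1]
contact_force: [-5.6, -2.2, 17.8]
gripper_width: 0.561
```

```bash
python3 - <<'E'
from ov import *
o=observe();p=o['ee_pos'];print(p,o['tcp_rot'],o['contact_force'],o['wrist_torque'],o['gripper_width']*85)
E
```

```text
[ 0.49022411 -0.13264679  0.08065278] [1.79897464e+02 1.49961729e-01 9.90583102e+01] [-5.63821085 -2.22937965 17.77725921] [-0.55934677  1.24727094  1.36537288] 47.709113777915995
```

Request:
send_rows:
  offset:
    - [0,0,0]
    - [0,0,0]
    - [0,0,0]
  turn:
    - [0,0,-0.03]
    - [0,0,0]
    - [0,0,0]

```text
clock: 18.35
ee_pos: [0.4902, -0.1327, 0.0807]
tcp_rot: [179.9, 0.2, 97.5]
contact_force: [-4.9, -2.6, 17.8]
gripper_width: 0.556
```

```bash
python3 - <<'E'
from ov import *
o=observe();p=o['ee_pos'];print(p,o['tcp_rot'],o['contact_force'],o['wrist_torque'],o['gripper_width']*85)
E
```

```text
[ 0.49021606 -0.13268544  0.08066021] [179.91051056   0.18192951  97.47778036] [-4.88042818 -2.64958401 17.82412471] [-0.62822761  1.23351379  1.96262788] 47.22405426059702
```

Request:
send_rows:
  offset:
    - [0,0,0]
    - [0,0,0]
    - [0,0,0]
    - [0,0,0]
    - [0,0,0]
    - [0,0,0]
    - [0,0,2]
    - [0,0,3]
    - [0,0,4]
    - [0,0,4]
    - [0,0,0]
    - [0,0,0]
  turn:
    - [0,0,0]
    - [0,0,0]
    - [0,0,0]
    - [0,0,0]
    - [0,0,0]
    - [0,0,0]
    - [0,0,0]
    - [0,0,0]
    - [0,0,0]
    - [0,0,0]
    - [0,0,0]
    - [0,0,0]
  jaw: 1

```text
clock: 19.85
ee_pos: [0.4887, -0.1309, 0.2074]
tcp_rot: [-180.0, -0.0, 97.1]
contact_force: [-0.3, -0.5, -0.3]
gripper_width: 0.997
```

Request:
send_rows:
  offset:
    - [0,5,0]
    - [0,5,0]
    - [0,5,0]
    - [0,5,0]
    - [0,5,0]
    - [0,5,0]
    - [0,0,0]
    - [0,0,0]
  turn:
    - [0,0,0]
    - [0,0,0]
    - [0,0,0]
    - [0,0,0]
    - [0,0,0]
    - [0,0,0]
    - [0,0,0]
    - [0,0,0]

```text
clock: 20.85
ee_pos: [0.4885, 0.1678, 0.2064]
tcp_rot: [-179.9, 0.1, 97.1]
contact_force: [-0.8, -0.9, 0.3]
gripper_width: 1.004
```

```bash
python3 - <<'E'
from ov import *
BODY=box(-.012,.012,.023,.031,.03,.044)+box(-.012,.012,-.031,-.023,.03,.044)
for n,(u0,v0,u1,v1,s),z in(('scene',(235,150,305,220,5.7),0),('top',(295,228,355,288,6.6),0)):
    c=cam(n); I=cv2.resize(c['image'][v0:v1,u0:u1],None,fx=s,fy=s,interpolation=cv2.INTER_CUBIC)
    I=np.clip(I*1.3,0,255).astype(np.uint8); J=I.copy()
    ctr=(.4893,-.131,.0615) if n=='scene' else (.4903,-.133,.0615)
    draw(c,J,CAP+BODY,ctr,11.7,u0,v0,s,(255,0,0))
    save(np.hstack([I,J]),'fin_'+n)
    P=cloud(c).reshape(-1,3); q=P[(abs(P[:,0]-.49)<.03)&(abs(P[:,1]+.131)<.03)&(P[:,2]>.126)&(P[:,2]<.15)]
    w,V=np.linalg.eigh(np.cov(q[:,:2].T)); top=q[q[:,2]>.131]
    print(n,len(q),top.mean(0),np.median(top[:,2]),np.degrees(np.arctan2(V[1,1],V[0,1])))
print(observe()['ee_pos'])
E
```

```text
scene 50 [ 0.49184819 -0.1273822   0.13501951] 0.1350840355391832 -163.67225914299456
top 77 [ 0.48904156 -0.13278166  0.13564753] 0.13556522356795075 -164.86742222672626
[0.48897044 0.16706547 0.2071659 ]
```

View pics/fin_scene.png

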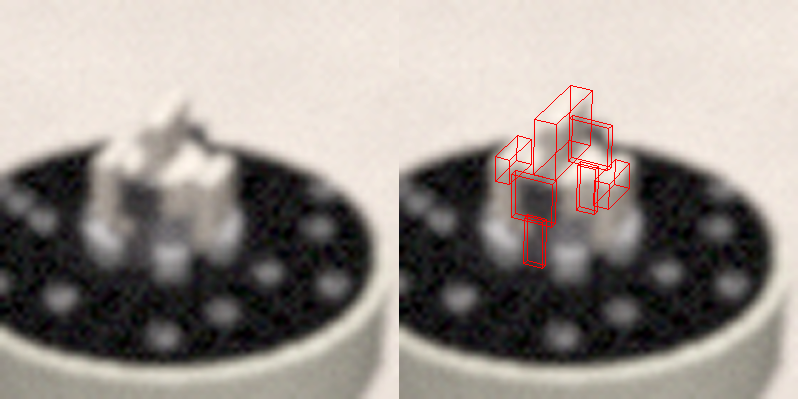

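View pics/fin_top.png

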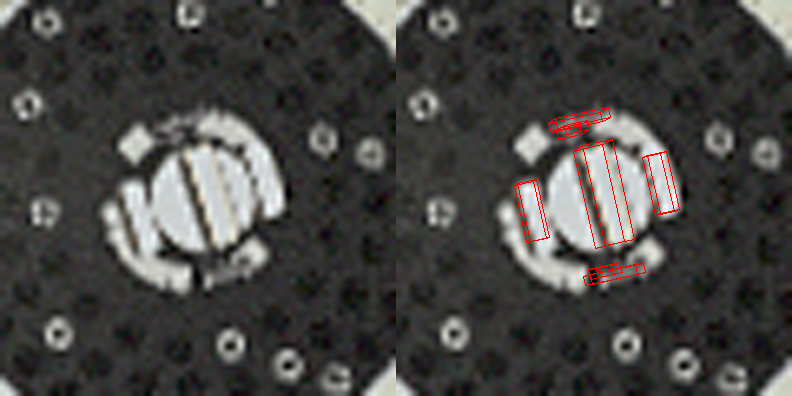

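```bash
python3 - <<'E'
from ov import *
c=load('top'); crop(c,305,240,345,280,15,'t_fin')
s=load('scene'); 
E
```

```text
(no output)
```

View pics/t_fin.png

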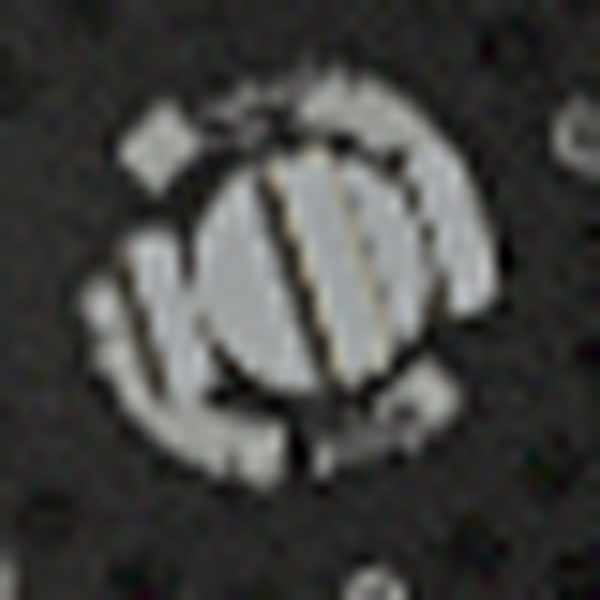

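```bash
python3 - <<'E'
from ov import *
c=load('top')
def ang(a,b,z):
    P=onz(c,(np.array([a,b],float)+.5)/15-.5+[305,240],z); d=P[0]-P[1]; return np.degrees(np.arctan2(d[1],d[0])),P
for nm,a,b,z in(('finL',(270,165),(338,385),.136),('finR',(345,190),(388,355),.136),('fintopcorners',(322,155),(362,380),.136),('wingL in',(165,235),(205,385),.1055),('wingR',(415,165),(455,300),.1055)):
    print(nm,ang(a,b,z)[0])
# carousel yaw again from small squares in first picture
im=cv2.imread('pics/top0.png').mean(2); 
X=[]
for u,v in((280+250/7,215+243/7),(280+370/7,215+363/7)):
    u0,v0=int(u)-5,int(v)-5; w=np.clip(im[v0:v0+11,u0:u0+11]-90,0,None); yy,xx=np.mgrid[v0:v0+11,u0:u0+11]
    r=np.hypot(xx-u,yy-v)<4.5; w=w*r; X.append((( w*xx).sum()/w.sum(),(w*yy).sum()/w.sum()))
P=onz(c,X,.0715); d=P[0]-P[1]; print('sq',np.degrees(np.arctan2(d[1],d[0]))-30,P.mean(0))
# fit fin + wings with correlation
g=c['image'][240:280,305:345].astype(float).mean(2); 
# depth-based fin: points z>.125 top cam
Pc=cloud(c); q=Pc[240:280,305:345].reshape(-1,3); q=q[(q[:,2]>.125)&(q[:,2]<.15)]
print('fin rect',len(q),cv2.minAreaRect((q[:,:2]*1000).astype(np.float32)))
rr=Pc[240:280,305:345].reshape(-1,3)
w=rr[(abs(rr[:,2]-.1055)<.009)]; rel=w[:,:2]-[.4897,-.1328]; R=np.hypot(*rel.T); 
wm=w[(R>.024)&(R<.036)]; rel=wm[:,:2]-[.4897,-.1328]
th=np.degrees(np.arctan2(rel[:,1],rel[:,0])); print(np.histogram(th,bins=np.arange(-180,181,10)))
E
```

```text
finL 16.239296925603696
finR 13.56251842962895
fintopcorners 9.005545499057158
wingL in 14.120924093213269
wingR 15.38751725996866
sq 14.569397764189247 [ 0.49028638 -0.13338527  0.0715    ]
fin rect 78 ((488.73480224609375, -133.119140625), (40.10162353515625, 12.292019844055176), 16.500478744506836)
(array([2, 4, 4, 2, 0, 0, 0, 4, 7, 5, 5, 5, 6, 3, 0, 0, 0, 0, 4, 3, 3, 4,
       0, 0, 0, 0, 8, 7, 5, 5, 7, 6, 1, 0, 0, 2]), array([-180, -170, -160, -150, -140, -130, -120, -110, -100,  -90,  -80,
        -70,  -60,  -50,  -40,  -30,  -20,  -10,    0,   10,   20,   30,
         40,   50,   60,   70,   80,   90,  100,  110,  120,  130,  140,
        150,  160,  170,  180]))
```

```bash
python3 - <<'E'
from ov import *
c=load('top')
Pc=cloud(c)[240:280,305:345].reshape(-1,3)
ctr=np.array([.4895,-.1330])
w=Pc[(Pc[:,2]>.095)&(Pc[:,2]<.12)]; rel=(w[:,:2]-ctr)*1000
a=np.radians(15); x=rel@[np.cos(a),np.sin(a)]; y=rel@[-np.sin(a),np.cos(a)]
for sg in(1,-1):
    m=(sg*x>24)&(abs(y)<16); print(np.c_[x,y,w[:,2]*1000][m].round().astype(int).tolist())
# project pads out vs in, overlay at yaw 15
for nm,d in(('out',0),('in4',.004)):
    u0,v0,u1,v1,s=305,240,345,280,10
    I=cv2.resize(c['image'][v0:v1,u0:u1],None,fx=s,fy=s,interpolation=cv2.INTER_CUBIC); I=np.clip(I*1.5,0,255).astype(np.uint8)
    segs=[]
    for sg in(1,-1):
        b=[(sg*(.034-d),-.011,.05),(sg*(.034-d),.011,.05),(sg*(.030-d),.011,.05),(sg*(.030-d),-.011,.05)]
        segs+=list(zip(b,b[1:]+b[:1]))
    segs+=box(-.02,.02,-.006,.006,.0744,.0745)
    draw(c,I,segs,(ctr[0],ctr[1],.0615),15,u0,v0,s,(255,0,0)); save(I,'pads_'+nm)
a=cv2.imread('pics/pads_out.png');b=cv2.imread('pics/pads_in4.png');cv2.imwrite('pics/pads.png',np.hstack([a,b]))
E
```

```text
[[34, -3, 108], [33, -5, 110], [32, -8, 112], [33, 6, 111], [32, 4, 115], [32, 1, 111], [31, -2, 113], [30, -4, 115], [30, -7, 110], [32, 12, 110], [31, 9, 113], [31, 7, 112], [30, 4, 111], [29, 1, 107], [29, 12, 109], [29, 9, 102]]
[[-31, -8, 100], [-31, -9, 110], [-32, -11, 114], [-31, 1, 106], [-32, 0, 115], [-33, -4, 108], [-33, -6, 107], [-34, -8, 112], [-35, -11, 112], [-32, 9, 104], [-32, 8, 113], [-33, 6, 113], [-34, 3, 110], [-34, 0, 109], [-35, -2, 113], [-34, 10, 99], [-35, 9, 112], [-35, 6, 110]]
```

View pics/pads.png

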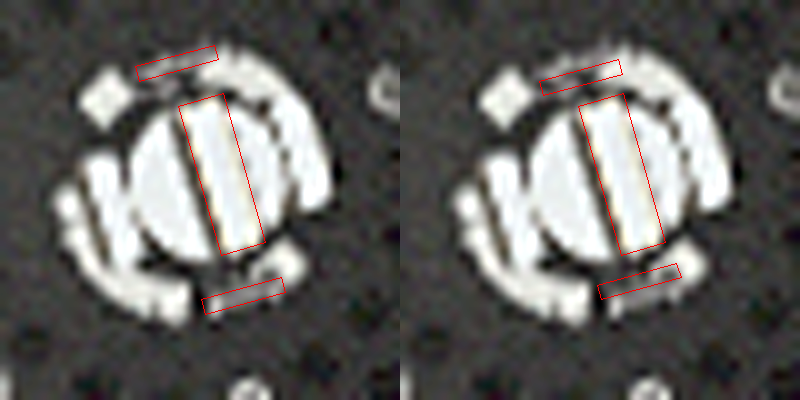

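```bash
python3 - <<'E'
from h import *
a=cv2.imread('pics/top0.png').astype(int); b=cam('top')['image'][:,:,::-1].astype(int)
d=np.abs(a-b).sum(2)
for nm,(u0,v0,u1,v1) in dict(bottle=(100,225,145,255),block=(260,145,308,182),beaker=(398,256,435,288),orange=(148,238,180,268),yellow=(178,172,216,220)).items(): print(nm,(d[v0:v1,u0:u1]>90).sum())
print(workorder.finish_job(), observe()['clock'])
E
```

```text
bottle 250
block 0
beaker 0
orange 617
yellow 152
the job is handed in; nothing more can be done
the job is handed in; nothing more can be done
```

```bash
python3 -c "
from h import *
save(load('top')['image'],'end_top'); save(load('scene')['image'],'end_scene')"
```

```text
(no output)
```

View pics/end_top.png

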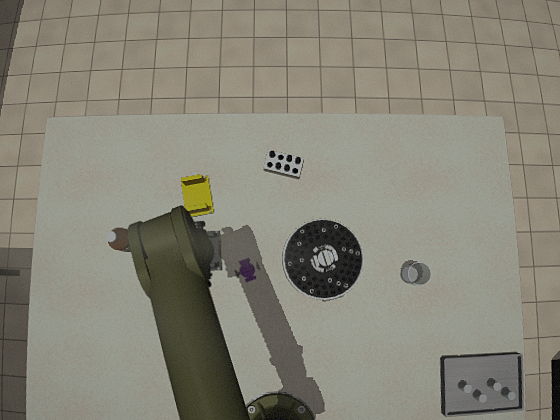

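View pics/end_scene.png

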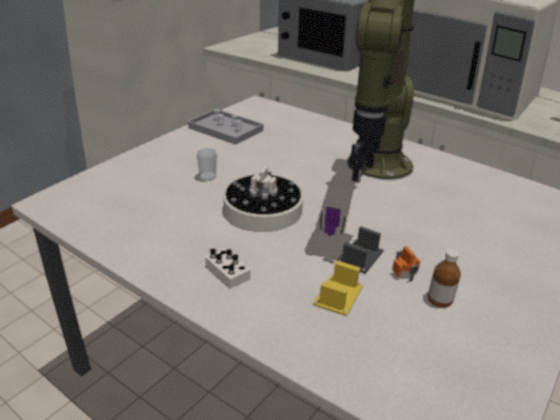

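The cap is on the spigot, fully down, with both tabs out in the locking notches, and the job is handed in at about 21 s of robot time. I gripped it by the fin, lowered it with its tabs in the entry notches, squeezed both tabs and turned it clockwise until the torque rose to about 2 N m. I took that as the stop, then let go and moved the arm clear.

**Last checks**
- **Height:** the fin top reads about 135.5 mm above the bench, against 136 mm expected for fully down.
- **Tabs:** in the top picture both grip pads lie about 34 mm from the axis, which is fully out. The half-way position (about 4 mm in) fitted clearly worse.
- **Other objects:** in the end pictures the bottle, beaker, vial block and look-alikes all stand where they were. The pixel comparison flagged the bottle, the orange look-alike and the yellow one, because the arm hides part of them from above. The scene picture shows them unmoved.

**What disagreed**
- **Cap angle:** it reads about 15–16°, against about 14° for the carousel's x axis. The firm stop should leave it near 12°. Either the cap sprang back 2–3° in the notch play after release, or the measurement is off by that much. I did not turn it again.
- **Jaw opening:** while turning it read 47.5 mm, although fully squeezed pads should be 52 mm apart. The pictures showed the cap turning with the gripper, so I carried on.

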